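# Restock the spring-lift spectacle-case dispenser

## Robot

A 6-joint arm with a two-finger parallel gripper is mounted at the origin on the work surface. World frame = base frame: x ahead of the robot, y to its left, z up, the work surface at z = 0. Lengths are in mm, angles in rad, forces in N, time in s.
With the tool pointing down it reaches from about 350 to 975 mm from the base axis. Payload 7.1 kg.
Tool frame: the origin (TCP) lies at the centre of the arm's flange, where the gripper is bolted on; the fingertips stand 182 mm ahead of it and the grasp point (between the pads) lies 163 mm ahead of it; z points along the fingers, y is the line along which they close (so a half turn about z gives the same grasp; the last joint's range is limited). The gripper opens to 88 mm and grips with 3 to 60 N. Pads are 20 mm wide; open, the fingers measure 115 mm over their backs; the gripper's body (75 mm by 178 mm) begins 61 mm behind the grasp point.
Start: joints at [1.103, 0.423, 1.63, -0, 1.089, -0.019], TCP at [271.146, 563.104, 404.675] pointing down, gripper open.
Joint ranges: [-3, 3], [-0.9, 2.11], [0.09, 2.58], [-1.31, 4.45], [0.11, 2.69], [-2.54, 2.54]. Speed limits (rad/s): [2.39, 2.39, 3.01, 3.14, 3.14, 3.14].

## Interface

Orientations are given as a rotation vector (axis times angle).
In Python, from workcell import readout, get_image, ctrl gives the robot as it stands.
- The arm moves only by the tool step_arm, never from a script. Its argument "targets" is a list that holds one entry, the list of rows, each a list of 7 numbers: the shift along the world's x, y, z as a fraction of full scale, then the turn, a rotation vector about the world's x, y, z as a fraction of full scale, then the opening, from 0 (shut) to 1 (fully open). In form: [[[dx, dy, dz, wx, wy, wz, claw], ...]]. A call has exactly 5 rows; each row shifts and turns the commanded pose from where the row before left it; what a row does not reach is not made up. Full scale, the value 1, is 0.05 m for a shift and 4 degrees for a turn. A row lasts 1/8 s, in which the tool goes at most 62.5 mm and 10.7 degrees, less where a joint would pass 70% of its speed; a pose out of reach is approached as far as the arm can. A call with a number of a shift or a turn outside -1 to 1 is refused whole. A call with a gripper value outside its range is refused whole. The fingers move at their own pace and stop on an object; the grip force is fixed at half the most. Time passes only in rows, so rows that do not move let the fingers close, or fill a call up. It gives the time, the measured TCP pose, the force, the opening and the grip force at its end, in the units of the state.
- readout.get_obs(): the state, without advancing time (a new reading comes with each control period).
- get_image(name): name is "scene" or "side" or "wrist"; returns a dict with "pixels" (400x640x3 uint8, red, green, blue), "intrinsics" (3x3 intrinsics, pixels), "k1" (the pictures are not rectified: a ray, as slopes to the right and down, at radius r is drawn at 1 + k1 r^2 times it, then the intrinsics apply), "extrinsics" (4x4, takes a point from world to camera coordinates). Camera axes: x right, y down, z forward; pixel columns grow to the right and rows downward; lengths in mm; the calibration is good to about 2 mm. A picture is of the moment at which its call begins. There is no depth.
- ctrl.close_job(): hands the job in; it is judged then, once.
The state is a dict: "t": time; "qpos": joint angles; "qvel": joint speeds; "joint_torque": joint torques, N m; "ee_pos": TCP position; "orientation": TCP orientation; "ft_force": force on the tool from outside, world axes, zero at the start; "moment": the same for the moment, N m; "width": finger opening in mm; "grasp_force": force on a finger pad.
Only numpy, scipy, OpenCV 4.12 (cv2) and the standard library are available. Lean on these libraries where they do the work, as an engineer would, in place of code of your own. Each camera call takes 0.05 s, during which the arm holds its last target. There are 200 camera calls.

## Task

Load the two teal spectacle cases lying on the bench into the spring-lift case dispenser, one at a time: set each flat, lid up, on the pile between the end guides and push it straight down until both yellow catches snap out over its top, before going on to the next. Finish with all three cases held down under the catches, and leave the other things on the bench where they are.

Things in the scene. Friction and masses are not known exactly. Their poses are not given: they have to be found in the camera images.
- dispenser: spring-lift magazine for spectacle cases, fixed to the bench: grey base plate 264 (own x) x 100 (own y) x 12 mm; at each end of x an aluminium U-shaped guide with a grey spring column and a black catch housing behind it, up to 185 mm high. Origin at the centre of its underside, z up. Cases lie lengthwise along own x; the side flanges reach in only 24 mm from each end.
- guides (a point): centre of the guides' straight top edge, 168 mm above the bench, same axes as the dispenser. Inside, the guides are 164 mm apart along x and 62 mm across y (3 mm of play all round a case); above this point they flare outward. Both long sides are open over the middle 116 mm, from the base plate up: room for fingers beside a case.
- mouth (a point): point on the dispenser's vertical centre line, 140 mm above the bench: level of the flat underside of the two catches, under which the top of the uppermost case is held. Same axes as the dispenser.
- case_1: loose case on the bench: slim hard spectacle case, closed, teal with a bright seam; rigid box 158 (own x) x 56 (own y) x 28 mm (z), about 0.11 kg. Origin at the centre of its underside, z up through the lid. Either end may go either way round.
- case_2: loose case on the bench, the same as case 1: slim hard spectacle case, closed, teal with a bright seam; rigid box 158 (own x) x 56 (own y) x 28 mm (z), about 0.11 kg. Origin at the centre of its underside, z up through the lid. Either end may go either way round.
- stock_case: the same kind of case, already in the dispenser on the lift platform, its top pressed up against the catches (underside 112 mm above the bench): slim hard spectacle case, closed, teal with a bright seam; rigid box 158 (own x) x 56 (own y) x 28 mm (z), about 0.11 kg. Origin at the centre of its underside, z up through the lid. Either end may go either way round.
- platform (a joint): how far the steel lift platform has sunk, m: 0 at the start with one case in, 0.028 more for each further case, bottom stop at 0.090. Its spring pushes up about 7 N at 0 and 80 N/m more as it sinks (less the weight of platform and pile), so it always presses the pile up against the catches.
- catch_a (a joint): how far the yellow spring catch at the dispenser's +x end is pushed outward, m: 0 = out over the pile, stop 0.013. Nose 30 mm wide, 11 mm into the opening, flat underside at 140 mm, steep ramp on top up to 164 mm: a case pushed down on the ramps spreads both catches (whole push 5 to 10 N); they snap back once its top is below 140 mm. A pull knob outside lets a hand release it.
- catch_b (a joint): the same for the catch at the -x end.
- canister: bystander: aluminium screw-top canister with knurled cap, 63 mm diameter, 80 mm high, origin at the centre of its underside.
- anvil: bystander: matte black bench anvil block 85 x 60 mm, 52 mm high, origin at the centre of its underside.
- tweezer_block: bystander: polished nickel block 90 x 45 x 34 mm with two tweezers standing in it to 111 mm, origin at the centre of its underside.
- frame: bystander: navy half-rim spectacle frame, folded and set down on its brow, 138 mm (own x) x 27 mm, 39 mm high, origin on the bench near its middle.

How it is judged:
By the outcome, as a careful person would: the job done as asked, in the order asked, and still so for the second after the job is handed in, with the robot touching nothing.
It also fails if it takes over 61 s, if anything falls off the work surface, if the arm or the gripper's body presses on something with over 40 N, if the wrist force passes 120 N, or if a joint passes its speed limit or range.

## Working session

There is one attempt and no reset: what is moved stays moved. The work goes in short steps, Python scripts to look and compute and a tool call to move; the robot and the scene stay as the last step left them, time stands still between calls to the robot, and variables do not carry over. Pictures are saved under pics/ and viewed, at most 10 in all, crops included, and the job is handed in when it is done.

Besides the shell and the picture viewer there is one more tool, called after ">>>" by a JSON object that holds its "fn" and its "kwargs". step_arm: Moves the arm, as the interface text tells. Shift numbers are shares of 0.05 m and turn numbers shares of 4 degrees, none past 1 either way. Its arguments: {"type":"object","properties":{"targets":{"type":"array"}},"required":["targets"]}

```bash
mkdir -p pics; ls
cat > h.py <<'E'
import numpy as np, cv2
from workcell import readout, get_image, ctrl
from scipy.spatial.transform import Rotation as R
def snap(n,fn=None):
    d=get_image(n)
    if fn: cv2.imwrite('pics/'+fn,cv2.cvtColor(np.array(d['pixels']),cv2.COLOR_RGB2BGR))
    return d
def ray(d,uv):
    K=np.array(d['intrinsics']);E=np.array(d['extrinsics'])
    uv=np.atleast_2d(uv).astype(float)
    s=np.c_[(uv[:,0]-K[0,2])/K[0,0],(uv[:,1]-K[1,2])/K[1,1]]
    x=s.copy()
    for _ in range(20): x=s/(1+d['k1']*(x**2).sum(1,keepdims=True))
    v=np.c_[x,np.ones(len(x))]@E[:3,:3]
    return -E[:3,:3].T@E[:3,3],v
def onz(d,uv,z):
    o,v=ray(d,uv); return o+v*((z-o[2])/v[:,2:3])
def proj(d,P):
    K=np.array(d['intrinsics']);E=np.array(d['extrinsics'])
    c=np.atleast_2d(P)@E[:3,:3].T+E[:3,3]; s=c[:,:2]/c[:,2:]
    s=s*(1+d['k1']*(s**2).sum(1,keepdims=True))
    return s*[K[0,0],K[1,1]]+[K[0,2],K[1,2]]
E
python3 - <<'E'
from h import *
o=readout.get_obs();print(o)
for n in('scene','side','wrist'):
    d=snap(n,n+'0.png');print(n,d['k1'],np.round(d['extrinsics'],3).tolist(),d['intrinsics'])
a=cv2.imread('pics/scene0.png');b=cv2.imread('pics/side0.png')
E
```

```text
pics
{'t': 0.0, 'qpos': array([ 1.10301214e+00,  4.23838902e-01,  1.63073918e+00, -2.49099753e-05,
        1.08862067e+00, -1.89969668e-02]), 'qvel': array([-0.00059005,  0.00132065,  0.00090983,  0.00173464,  0.00126875,
       -0.00030477]), 'joint_torque': array([ 6.49032645e-04, -5.44622576e+01, -2.73671544e+01,  6.43804134e-02,
        2.25727097e-02, -1.06250295e-04]), 'ee_pos': array([271.01159782, 562.84870479, 403.88337065]), 'orientation': array([-6.98952876e-01, -3.06247709e+00,  2.45656153e-03]), 'ft_force': array([ 0.07937675, -0.02736654,  0.26909798]), 'moment': array([-0.00826434,  0.01870206,  0.02327895]), 'grasp_force': 0.0, 'width': 87.69404629773207}
scene -0.019549644948332986 [[-0.733, 0.68, 0.01, 455.032], [0.564, 0.616, -0.549, -255.578], [-0.38, -0.397, -0.836, 1472.674], [0.0, 0.0, 0.0, 1.0]] [[397.85730594   0.         319.65047552]
 [  0.         397.85730594 195.12234455]
 [  0.           0.           1.        ]]
side -0.13219595310255958 [[0.997, -0.072, -0.016, -569.993], [-0.065, -0.76, -0.646, 123.302], [0.034, 0.645, -0.763, 1361.574], [0.0, 0.0, 0.0, 1.0]] [[457.17888976   0.         326.46274001]
 [  0.         457.17888976 202.1560061 ]
 [  0.           0.           1.        ]]
wrist -0.04550430531937547 [[0.435, 0.9, -0.003, -623.225], [0.867, -0.418, 0.269, -31.222], [0.241, -0.119, -0.963, 391.887], [0.0, 0.0, 0.0, 1.0]] [[344.0779461    0.         321.94420429]
 [  0.         344.0779461  203.00623797]
 [  0.           0.           1.        ]]
```

View pics/scene0.png

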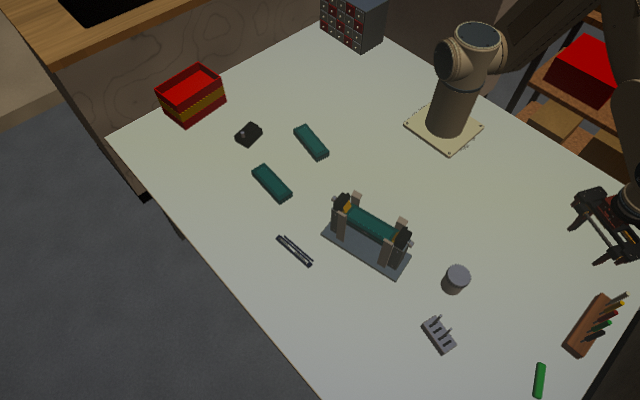

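View pics/side0.png

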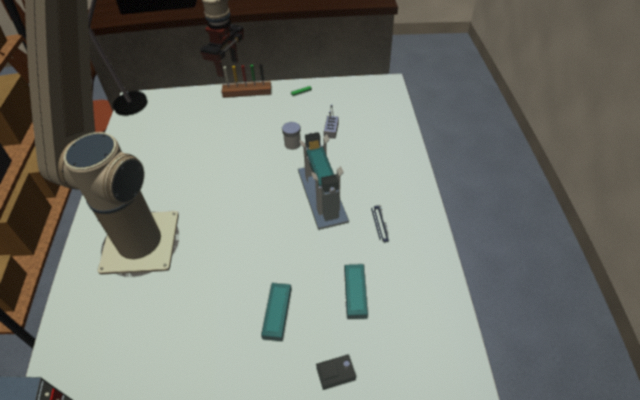

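The scene view shows loose cases at (311,142) and (272,183), with the dispenser around (370,235). The side view shows the cases at (277,311) and (356,291), and the stock case at (320,163).

```bash
cat >> h.py <<'E'
def teal(d):
    hsv=cv2.cvtColor(np.array(d['pixels']),cv2.COLOR_RGB2HSV)
    return cv2.inRange(hsv,(80,90,25),(100,255,255))
def blobs(m,amin=100):
    return [c for c in cv2.findContours(m,cv2.RETR_EXTERNAL,cv2.CHAIN_APPROX_NONE)[0] if cv2.contourArea(c)>amin]
def rect(d,c,z):
    p=onz(d,c[:,0,:],z)[:,:2].astype(np.float32)
    (x,y),(w,h),a=cv2.minAreaRect(p)
    if w<h: w,h,a=h,w,a+90
    return np.round([x,y,w,h,(a+90)%180-90],1)
E
python3 - <<'E'
from h import *
for n in('scene','side'):
    d=snap(n);hsv=cv2.cvtColor(np.array(d['pixels']),cv2.COLOR_RGB2HSV)
    for c in blobs(teal(d)):
        mm=c[:,0].mean(0).astype(int)
        print(n,mm,hsv[mm[1],mm[0]],rect(d,c,28),rect(d,c,14),rect(d,c,140))
# base plate corners in scene image (eye-read)
d=snap('scene')
print(onz(d,[[321,235],[401,279],[411,257]],12).round())
d=snap('side')
print(onz(d,[[299,170],[324,228],[348,219]],12).round())
E
```

```text
scene [371 223] [ 85 142  70] [513.3 108.5 163.1  58.3 -77.9] [506.3 104.2 165.2  59.1 -77.9] [568.7 142.8 145.8  52.1 -77.9]
scene [271 181] [ 87 135  68] [ 636.6 -216.9  154.2   51.    88.3] [ 631.3 -225.5  156.2   51.7   88.3] [ 679.  -148.2  137.9   45.6   88.3]
scene [310 140] [ 84 126  75] [ 422.1 -261.   152.9   50.2   80.3] [ 414.  -270.2  154.9   50.8   80.3] [ 487.3 -187.6  136.7   44.8   80.3]
side [276 310] [ 88 120 119] [ 421.5 -265.5  149.8   49.7   79.8] [ 420.1 -258.2  151.7   50.3   79.8] [ 432.7 -323.5  134.3   44.6   79.8]
side [355 290] [ 87 120 127] [ 633.2 -220.8  150.3   48.8   87.2] [ 634.6 -213.   152.2   49.4   87.2] [ 622.5 -283.5  134.7   43.7   87.2]
side [319 164] [ 87 134 105] [569.6 252.5 165.1  56.  -78.9] [570.1 266.4 167.3  56.7 -78.9] [565.5 140.8 148.   50.2 -78.9]
[[644.  31.  12.]
 [573. 288.  12.]
 [499. 264.  12.]]
[[497. 251.  12.]
 [564.   2.  12.]
 [640.  30.  12.]]
```

>>> {"fn": "step_arm", "kwargs": {"targets": [[[0.4,-0.56,0,0,0,-0.855,1],[0.4,-0.56,0,0,0,-0.855,1],[0.4,-0.56,0,0,0,-0.855,1],[0.4,-0.56,0,0,0,-0.855,1],[0.4,-0.56,0,0,0,-0.855,1]]]}}

```text
t: 0.98
ee_pos: [371.7, 422.2, 404.8]
orientation: [1.149, 2.924, 0.0]
ft_force: [-0.3, 0.8, -0.4]
width: 87.6
grasp_force: 0.0
```

>>> {"fn": "step_arm", "kwargs": {"targets": [[[0.4,-0.56,0,0,0,-0.855,1],[0.4,-0.56,0,0,0,-0.855,1],[0.4,-0.56,0,0,0,-0.855,1],[0.4,-0.56,0,0,0,-0.855,1],[0.4,-0.56,0,0,0,-0.855,1]]]}}

```text
t: 1.6
ee_pos: [471.7, 282.1, 404.8]
orientation: [1.571, 2.72, 0.0]
ft_force: [-0.6, 0.5, -0.8]
width: 87.7
grasp_force: 0.0
```

>>> {"fn": "step_arm", "kwargs": {"targets": [[[0.4,-0.56,0,0,0,-0.855,1],[0.4,-0.56,0,0,0,-0.855,1],[0.4,-0.56,0,0,0,-0.855,1],[0.4,-0.56,0,0,0,-0.855,1],[0.35,-0.5,0,0,0,-0.855,1]]]}}

```text
t: 2.22
ee_pos: [569.3, 145.0, 404.7]
orientation: [1.959, 2.456, 0.0]
ft_force: [-0.4, -1.2, 0.3]
width: 88.2
grasp_force: 0.0
```

Run:
```python
from h import *
o=readout.get_obs();print(o['t'],o['ee_pos'],o['orientation'],o['qpos'])
d=snap('wrist','w1.png')
c=[blobs(teal(d),1000)]
for k in c[0]: print(rect(d,k,140))
# dispenser prediction
cx,cy,th=569,144,np.radians(103)
x=np.array([np.cos(th),np.sin(th)]);y=np.array([-x[1],x[0]])
print([(a,b,proj(d,np.r_[np.array([cx,cy])+a*x+b*y,z]).round(0).tolist()) for a,b,z in((0,0,140),(79,28,140),(132,50,12),(132,-50,12),(-132,50,12),(-132,-50,12))])
```

```text
2.225 [569.30200027 145.01385693 404.71850071] [1.95876200e+00 2.45599816e+00 2.05429425e-04] [ 2.29168358e-01  3.68375395e-01  1.71503496e+00 -4.01292554e-05
  1.05798804e+00  4.87259897e-03]
[566.2 142.4 156.2  54.7 -78.2]
[(0, 0, [[323.0, 211.0]]), (79, 28, [[282.0, 101.0]]), (132, 50, [[273.0, 49.0]]), (132, -50, [[372.0, 48.0]]), (-132, 50, [[282.0, 284.0]]), (-132, -50, [[364.0, 284.0]])]
```

View pics/w1.png

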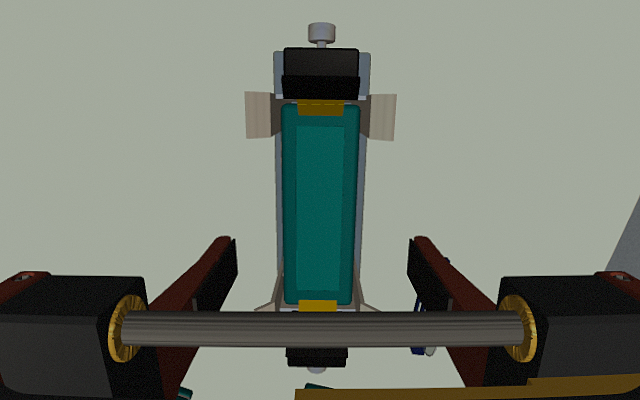

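The wrist view shows the stock case from (282,101) to (355,305). The catches are at about (320,109) and (318,306), and the plate's edges are visible on both sides of the case.

```bash
cat >> h.py <<'E'
def lab(d): return cv2.cvtColor(np.array(d['pixels']),cv2.COLOR_RGB2HSV)
E
python3 - <<'E'
from h import *
d=snap('wrist');hsv=lab(d);px=np.array(d['pixels']).astype(int)
print('row200',px[200,262:290].tolist()); print('row75', px[75,268:276].tolist())
ye=cv2.inRange(hsv,(12,140,60),(32,255,255)); ye[:, :285]=0; ye[:,360:]=0; ye[330:]=0
N=[]
for c in blobs(ye,60):
    x,y,w,h=cv2.boundingRect(c);print('nose',x,y,w,h)
    u0,u1=x-.5,x+w-.5; v=y+h-.5 if y<200 else y-.5
    p=onz(d,[[u0,v],[u1,v]],140);print(p.round(1).tolist());N.append(p.mean(0))
if len(N)==2:
    e=N[0]-N[1];print('mid',(N[0]+N[1])/2,np.linalg.norm(e),np.degrees(np.arctan2(e[1],e[0])))
# plate edges: bench->plate strongest gradient
g=cv2.GaussianBlur(px.astype(np.float32).mean(2),(3,3),0)
gx=np.diff(g,axis=1)
L=[];Rr=[]
for r in list(range(58,84,2))+list(range(150,225,3)):
    s=gx[r,262:284]; L.append((262+.5+np.argmin(s),r))
    s=gx[r,358:378]; Rr.append((358+.5+np.argmax(s),r))
for nme,q in(('L',L),('R',Rr)):
    p=onz(d,np.array(q,float),12)[:,:2].astype(np.float32)
    f=cv2.fitLine(p,cv2.DIST_HUBER,0,.01,.01).ravel();s=-1 if f[1]<0 else 1
    print(nme,np.degrees(np.arctan2(s*f[1],s*f[0])),f[2:], 'centre perp dist',np.cross(s*f[:2],np.array([569,144])-f[2:]))
gy=np.diff(g,axis=0)
for c in(278,281,362,366): r=30+np.argmin(gy[30:70,c]);print('top',c,r,onz(d,[[c,r+.5]],12).round(1))
E
```

```text
row200 [[163, 168, 157], [161, 169, 156], [162, 168, 155], [162, 169, 156], [163, 170, 157], [163, 169, 157], [163, 170, 157], [163, 170, 157], [164, 170, 158], [163, 170, 158], [165, 172, 159], [161, 168, 155], [126, 130, 120], [81, 85, 83], [84, 95, 102], [87, 97, 107], [88, 100, 107], [74, 84, 89], [26, 51, 50], [0, 52, 50], [0, 56, 54], [2, 64, 61], [0, 69, 65], [5, 73, 71], [0, 71, 68], [0, 68, 64], [4, 71, 68], [0, 70, 68]]
row75 [[162, 168, 156], [165, 171, 159], [165, 171, 159], [130, 136, 123], [88, 91, 84], [87, 94, 99], [89, 103, 113], [87, 98, 107]]
nose 296 297 40 15
[[565.2, 66.5, 140.0], [596.6, 73.5, 140.0]]
nose 294 95 48 17
[[535.5, 207.2, 140.0], [567.8, 214.4, 140.0]]
mid [566.28713616 140.40140447 140.        ] 143.73638883880278 -78.26603482011795
L 98.65916 [514.6576  157.11995] centre perp dist -51.74769413067406
R 101.81019 [608.51526 181.67763] centre perp dist 46.390243298730866
top 278 47 [[498.2 261.4  12. ]]
top 281 42 [[500.3 266.7  12. ]]
top 362 48 [[581.1 279.   12. ]]
top 366 48 [[585.  279.9  12. ]]<stdin>:22: DeprecationWarning: Arrays of 2-dimensional vectors are deprecated. Use arrays of 3-dimensional vectors instead. (deprecated in NumPy 2.0)
```

>>> {"fn": "step_arm", "kwargs": {"targets": [[[0.13,-0.73,0,0,0,-0.37,1],[0.13,-0.73,0,0,0,-0.37,1],[0.13,-0.73,0,0,0,-0.37,1],[0.13,-0.73,0,0,0,-0.37,1],[0.13,-0.73,0,0,0,-0.37,1]]]}}

```text
t: 2.95
ee_pos: [601.0, -36.7, 404.7]
orientation: [-2.11, -2.327, -0.0]
ft_force: [0.1, -0.8, 0.2]
width: 88.0
grasp_force: 0.0
```

>>> {"fn": "step_arm", "kwargs": {"targets": [[[0.13,-0.73,-0.44,0,0,-0.37,1],[0.13,-0.73,-0.44,0,0,-0.37,1],[0.13,-0.73,-0.45,0,0,-0.37,1],[0.13,-0.73,-0.45,0,0,-0.37,1],[0.13,-0.7,-0.45,0,0,-0.37,1]]]}}

```text
t: 3.58
ee_pos: [633.8, -217.6, 292.5]
orientation: [-2.256, -2.186, -0.0]
ft_force: [-0.1, 0.3, -1.1]
width: 88.0
grasp_force: 0.0
```

Run:
```python
from h import *
o=readout.get_obs();r=o['orientation'];print(o['t'],o['ee_pos'],'tooly',np.degrees(2*np.arctan2(r[1],r[0]))-90)
d=snap('wrist','w2.png')
for k in blobs(teal(d),1000): print(rect(d,k,28),cv2.boundingRect(k))
```

```text
3.575 [ 633.81206816 -217.63828629  292.45425228] tooly -361.7922780638411
[ 434.  -225.2   88.    65.7   79.7] (23, 170, 84, 106)
[ 633.8 -219.9  155.9   54.3   87. ] (287, 104, 79, 202)
```

View pics/w2.png

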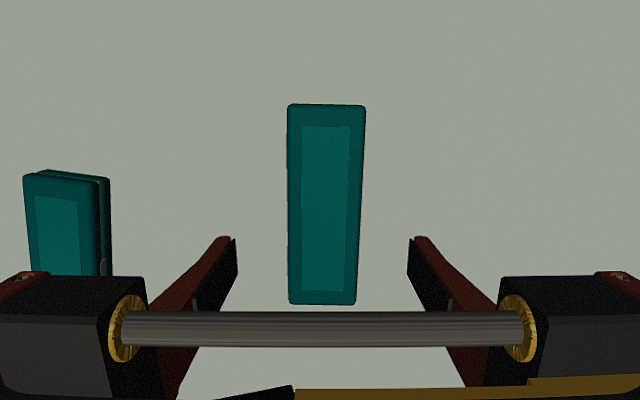

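The wrist view shows case_2 from (287,104) to (366,305), between the open fingers. Its yaw is 87°, so I descend and grip.

>>> {"fn": "step_arm", "kwargs": {"targets": [[[0,-0.046,-0.6,0,0,-0.3,1],[0,0,-0.6,0,0,0,1],[0,0,-0.6,0,0,0,1],[0,0,-0.34,0,0,0,1],[0,0,0,0,0,0,1]]]}}

```text
t: 4.25
ee_pos: [633.3, -219.0, 185.1]
orientation: [-2.277, -2.162, 0.002]
ft_force: [0.3, 0.5, 1.1]
width: 87.8
grasp_force: 0.0
```

>>> {"fn": "step_arm", "kwargs": {"targets": [[[0,0,0,0,0,0,0.3],[0,0,0,0,0,0,0.3],[0,0,0,0,0,0,0.3],[0,0,0,0,0,0,0.3],[0,0,0,0,0,0,0.3]]]}}

```text
t: 4.88
ee_pos: [633.9, -219.8, 186.9]
orientation: [2.278, 2.161, 0.001]
ft_force: [-0.3, 0.9, 5.9]
width: 55.9
grasp_force: 30.0
```

>>> {"fn": "step_arm", "kwargs": {"targets": [[[0,0,0.8,0,0,0,0.3],[0,0.3,0.8,0,0,0,0.3],[0,0.3,0.8,0,0,0,0.3],[0,0.3,0.8,0,0,0,0.3],[0,0.3,0.8,0,0,0,0.3]]]}}

```text
t: 5.5
ee_pos: [633.2, -159.2, 387.0]
orientation: [-2.279, -2.162, 0.001]
ft_force: [-0.9, -0.4, -1.3]
width: 55.7
grasp_force: 30.0
```

>>> {"fn": "step_arm", "kwargs": {"targets": [[[-0.135,0.6,0,0,0,0.37,0.3],[-0.135,0.6,0,0,0,0.37,0.3],[-0.135,0.6,0,0,0,0.37,0.3],[-0.135,0.6,0,0,0,0.37,0.3],[-0.135,0.6,0,0,0,0.37,0.3]]]}}

```text
t: 6.12
ee_pos: [599.3, -8.8, 385.7]
orientation: [-2.133, -2.305, 0.001]
ft_force: [0.5, 0.1, -1.1]
width: 55.8
grasp_force: 30.0
```

>>> {"fn": "step_arm", "kwargs": {"targets": [[[-0.135,0.6,0,0,0,0.37,0.3],[-0.135,0.6,0,0,0,0.37,0.3],[-0.135,0.6,0,0,0,0.37,0.3],[-0.135,0.6,0,0,0,0.37,0.3],[-0.135,0.6,0,0,0,0.37,0.3]]]}}

```text
t: 6.75
ee_pos: [565.6, 141.2, 385.8]
orientation: [-1.98, -2.438, 0.001]
ft_force: [-0.1, -0.6, -1.3]
width: 55.9
grasp_force: 30.0
```

Run:
```python
from h import *
o=readout.get_obs();r=o['orientation'];print(o['t'],o['ee_pos'],'tooly',np.degrees(2*np.arctan2(r[1],r[0]))-90,o['ft_force'],o['moment'])
d=snap('wrist','w3.png')
for k in blobs(teal(d),500): print(rect(d,k,o['ee_pos'][2]-158),cv2.boundingRect(k))
```

```text
6.75 [565.60187144 141.16776587 385.77172451] tooly -348.17060457647847 [-0.05746561 -0.57479708 -1.34123436] [-0.07778363  0.00298325  0.04417685]
[574.1  93.4  53.7  24.6  11.9] (266, 347, 113, 42)
[557.9 171.2  94.9  54.3 -78.2] (253, 95, 139, 217)
```

View pics/w3.png

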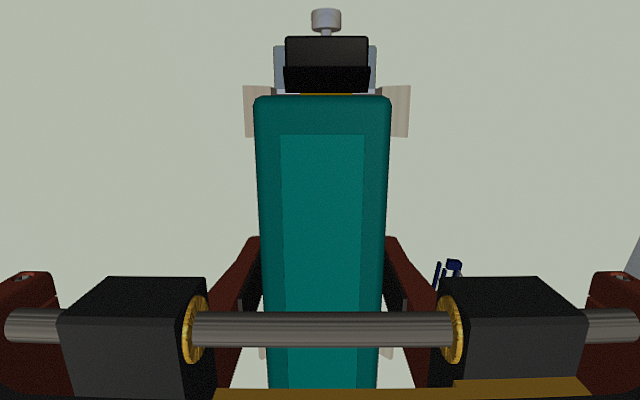

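The wrist view shows the held case over the guides, with its front edge at row 95 and its centre at column 322.5. The housing, knob and flanges are centred near column 326, so there is a lateral offset to check.

Run:
```python
from h import *
d=snap('wrist');px=np.array(d['pixels']).astype(np.float32).mean(2);g=cv2.GaussianBlur(px,(3,3),0);gx=np.diff(g,axis=1)
a=np.radians(101.8);ax=np.array([np.cos(a),np.sin(a)]);ty=np.array([ax[1],-ax[0]]);C=np.array([566.4,141.3])
def rel(uv,z): p=onz(d,[uv],z)[0,:2]-C; return np.round([p@ax,p@ty],1)
for nm,rows,l,r,z,sgn in(('housing',range(42,62,4),(278,292),(362,375),185,1),('flange',range(95,130,6),(236,250),(402,416),168,1),('case',range(130,220,15),(247,262),(382,397),226,1),('plate',range(50,64,4),(268,279),(372,382),12,1)):
    for row in rows:
        u0=l[0]+.5+np.argmin(gx[row,l[0]:l[1]]);u1=r[0]+.5+np.argmax(gx[row,r[0]:r[1]])
        print(nm,row,u0,u1,rel([u0,row],z),rel([u1,row],z),'mid',(rel([u0,row],z)+rel([u1,row],z))[1]/2)
```

```text
housing 42 287.5 367.5 [107.7 -19.4] [107.8  19.6] mid 0.10000000000000142
housing 46 285.5 368.5 [105.9 -20.4] [105.9  20.2] mid -0.09999999999999964
housing 50 284.5 368.5 [104.  -20.9] [104.1  20.2] mid -0.34999999999999964
housing 54 285.5 368.5 [102.2 -20.5] [102.3  20.3] mid -0.09999999999999964
housing 58 285.5 368.5 [100.3 -20.5] [100.4  20.4] mid -0.05000000000000071
flange 95 243.5 410.5 [ 83.4 -46. ] [83.6 46.4] mid 0.1999999999999993
flange 101 243.5 410.5 [ 80.2 -46.1] [80.3 46.6] mid 0.25
flange 107 243.5 409.5 [ 76.9 -46.3] [77.1 46.2] mid -0.04999999999999716
flange 113 243.5 409.5 [ 73.7 -46.5] [73.9 46.5] mid 0.0
flange 119 244.5 408.5 [ 70.4 -46.1] [70.6 46.1] mid 0.0
flange 125 244.5 408.5 [ 67.1 -46.3] [67.3 46.3] mid 0.0
case 130 253.5 390.5 [ 67.9 -29.9] [68. 25.] mid -2.4499999999999993
case 145 254.5 389.5 [ 62.  -29.7] [62.  24.9] mid -2.4000000000000004
case 160 255.5 388.5 [ 55.9 -29.6] [55.9 24.8] mid -2.4000000000000004
case 175 255.5 387.5 [ 49.6 -29.9] [49.7 24.7] mid -2.5999999999999996
case 190 256.5 387.5 [ 43.2 -29.8] [43.3 25. ] mid -2.4000000000000004
case 205 257.5 386.5 [ 36.7 -29.7] [36.8 25. ] mid -2.3499999999999996
plate 50 273.5 375.5 [130.2 -49.4] [130.3  48.4] mid -0.5
plate 54 273.5 376.5 [126.6 -49.5] [126.7  49.5] mid 0.0
plate 58 273.5 376.5 [122.9 -49.6] [123.1  49.7] mid 0.05000000000000071
plate 62 273.5 376.5 [119.3 -49.7] [119.5  49.8] mid 0.04999999999999716
```

>>> {"fn": "step_arm", "kwargs": {"targets": [[[0.045,0.01,0,0,0,0,0.3],[0,0,-0.3,0,0,0,0.3],[0,0,-0.2,0,0,0,0.3],[0,0,-0.15,0,0,0,0.3],[0,0,-0.1,0,0,0,0.3]]]}}

```text
t: 7.48
ee_pos: [568.2, 140.8, 348.2]
orientation: [-1.982, -2.437, 0.001]
ft_force: [-2.6, 2.7, 4.3]
width: 55.9
grasp_force: 30.0
```

>>> {"fn": "step_arm", "kwargs": {"targets": [[[0,0,-0.1,0,0,0,0.3],[0,0,-0.1,0,0,0,0.3],[0,0,-0.1,0,0,0,0.3],[0,0,-0.1,0,0,0,0.3],[0,0,0,0,0,0,0.3]]]}}

```text
t: 8.1
ee_pos: [569.3, 140.5, 330.3]
orientation: [1.98, 2.436, 0.003]
ft_force: [-2.2, -1.0, 12.4]
width: 55.8
grasp_force: 30.0
```

>>> {"fn": "step_arm", "kwargs": {"targets": [[[0,0,-0.1,0,0,0,0.3],[0,0,-0.1,0,0,0,0.3],[0,0,-0.1,0,0,0,0.3],[0,0,-0.1,0,0,0,0.3],[0,0,0,0,0,0,0.3]]]}}

```text
t: 8.72
ee_pos: [569.6, 140.6, 309.9]
orientation: [1.98, 2.435, 0.005]
ft_force: [0.7, -1.0, 8.4]
width: 55.8
grasp_force: 30.0
```

>>> {"fn": "step_arm", "kwargs": {"targets": [[[0,0,-0.1,0,0,0,0.3],[0,0,-0.1,0,0,0,0.3],[0,0,-0.1,0,0,0,0.3],[0,0,0,0,0,0,0.3],[0,0,0,0,0,0,0.3]]]}}

```text
t: 9.35
ee_pos: [569.8, 140.5, 295.0]
orientation: [1.98, 2.435, 0.005]
ft_force: [1.7, -2.1, 7.4]
width: 55.9
grasp_force: 30.0
```

Run:
```python
from h import *
o=readout.get_obs();print(o['t'],o['ee_pos'],o['orientation'],o['ft_force'],o['moment'],o['width'])
W=snap('wrist');S=snap('scene');s=np.array(S['pixels'])[170:300,300:430];w=np.array(W['pixels'])[0:400,120:520]
out=np.hstack([cv2.resize(s,(400,400),interpolation=2),w]);cv2.imwrite('pics/c1.png',out[:,:,::-1])
```

```text
9.35 [569.76105535 140.47557853 294.97259733] [1.97975869 2.43491558 0.00473679] [ 1.73354225 -2.14390489  7.36977363] [ 0.02340957 -0.10326989 -0.08293875] 55.908387443869195
```

View pics/c1.png

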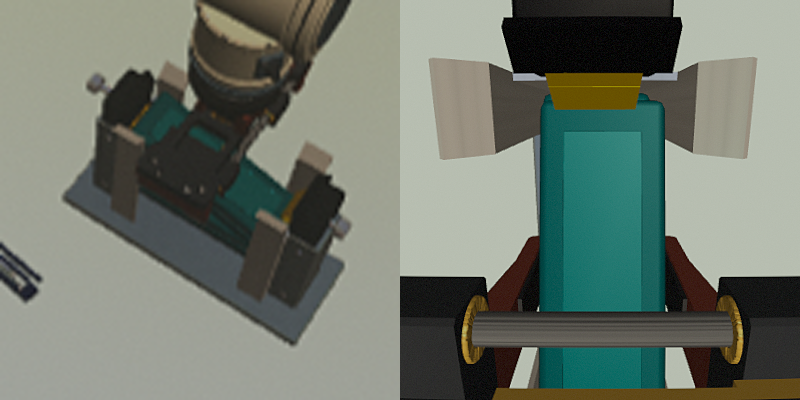

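The wrist half of the crop shows the +x catch lying over the case top at about (595,90). I release, rise and check both catches.

>>> {"fn": "step_arm", "kwargs": {"targets": [[[0,0,0,0,0,0,1],[0,0,0,0,0,0,1],[0,0,0,0,0,0,1],[0,0,0,0,0,0,1],[0,0,0.1,0,0,0,1]]]}}

```text
t: 10.07
ee_pos: [568.2, 140.8, 298.4]
orientation: [-1.981, -2.437, 0.001]
ft_force: [-0.4, 0.4, -0.7]
width: 87.8
grasp_force: 0.0
```

>>> {"fn": "step_arm", "kwargs": {"targets": [[[0,0,0.4,0,0,0,1],[0,0,0.5,0,0,0,1],[0,0,0.6,0,0,0,1],[0,0,0.6,0,0,0,1],[0,0,0,0,0,0,1]]]}}

```text
t: 10.7
ee_pos: [569.0, 141.0, 406.3]
orientation: [1.98, 2.435, 0.006]
ft_force: [-0.5, 0.7, -0.7]
width: 87.8
grasp_force: 0.0
```

Run:
```python
from h import *
o=readout.get_obs();r=o['orientation'];print(o['t'],o['ee_pos'],r,'tooly',np.degrees(2*np.arctan2(r[1],r[0]))-90)
W=snap('wrist','w4.png')
for k in blobs(teal(W),1000): print(rect(W,k,140),cv2.boundingRect(k))
ye=cv2.inRange(lab(W),(12,140,60),(32,255,255)); ye[:, :285]=0; ye[:,360:]=0; ye[330:]=0
for c in blobs(ye,40): print(cv2.boundingRect(c))
```

```text
10.7 [569.03281468 140.9830735  406.32362063] [1.97951993 2.43532148 0.00645605] tooly 11.789009930297098
[569.6 138.8 168.2  60.3 -78.3] (283, 95, 79, 216)
(294, 93, 48, 17)
```

View pics/w4.png

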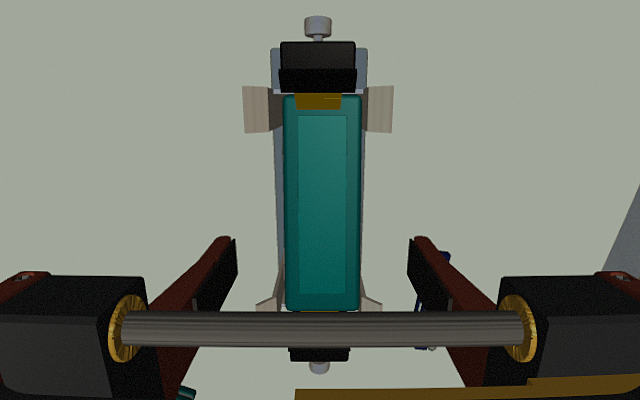

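The view shows the +x catch over the case at (318,101). The -x end, near (322,308), is still riding up on its catch with no yellow visible. I'll push that end down with the fingers shut, about 50 mm from the centre.

>>> {"fn": "step_arm", "kwargs": {"targets": [[[0.15,-0.97,0,0,0,0,0],[0,0,0,0,0,0,0],[0,0,-0.3,0,0,0,0],[0,0,-0.5,0,0,0,0],[0,0,-0.4,0,0,0,0]]]}}

```text
t: 11.38
ee_pos: [576.3, 93.4, 343.0]
orientation: [1.98, 2.438, 0.003]
ft_force: [0.6, 0.0, 1.8]
width: 40.8
grasp_force: 0.6
```

>>> {"fn": "step_arm", "kwargs": {"targets": [[[0,0,-0.1,0,0,0,0],[0,0,-0.1,0,0,0,0],[0,0,-0.1,0,0,0,0],[0,0,0,0,0,0,0],[0,0,0,0,0,0,0]]]}}

```text
t: 12.0
ee_pos: [575.9, 92.3, 328.8]
orientation: [1.982, 2.438, 0.0]
ft_force: [0.0, 0.6, 0.1]
width: 0.6
grasp_force: 0.0
```

>>> {"fn": "step_arm", "kwargs": {"targets": [[[0,0,-0.1,0,0,0,0],[0,0,-0.08,0,0,0,0],[0,0,-0.04,0,0,0,0],[0,0,0,0,0,0,0],[0,0,0,0,0,0,0]]]}}

```text
t: 12.62
ee_pos: [576.2, 92.2, 318.2]
orientation: [1.981, 2.437, 0.001]
ft_force: [-0.7, -1.4, 7.0]
width: 0.6
grasp_force: 3.3
```

Run:
```python
from h import *
o=readout.get_obs();print(o['ee_pos'],o['ft_force'])
W=snap('wrist');S=snap('side')
s=np.array(S['pixels'])[125:235,280:365];w=np.array(W['pixels'])[0:400,120:520]
out=np.hstack([cv2.resize(s,(310,400),interpolation=2),w]);cv2.imwrite('pics/c2.png',out[:,:,::-1])
```

```text
[576.17148285  92.15690482 318.24696582] [-0.696986   -1.35456237  6.98298847]
```

View pics/c2.png

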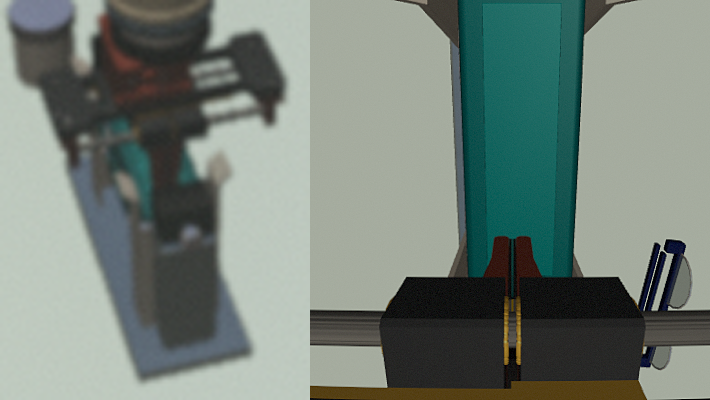

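>>> {"fn": "step_arm", "kwargs": {"targets": [[[0,0,-0.06,0,0,0,0],[0,0,0,0,0,0,0],[0,0,0.3,0,0,0,0],[0,0,0.6,0,0,0,0],[-0.2,0.98,0.6,0,0,0,0]]]}}

```text
t: 13.35
ee_pos: [566.2, 139.9, 390.8]
orientation: [-1.987, -2.434, 0.001]
ft_force: [0.3, 0.9, 0.1]
width: 0.5
grasp_force: 0.0
```

>>> {"fn": "step_arm", "kwargs": {"targets": [[[0,0,0.35,0,0,0,1],[0,0,0,0,0,0,1],[0,0,0,0,0,0,1],[0,0,0,0,0,0,1],[0,0,0,0,0,0,1]]]}}

```text
t: 13.98
ee_pos: [565.9, 140.8, 406.3]
orientation: [-1.982, -2.436, 0.002]
ft_force: [0.4, 0.6, 0.3]
width: 46.9
grasp_force: 0.0
```

```bash
cat >> h.py <<'E'
def check():
    o=readout.get_obs();r=o['orientation'];print(o['t'],o['ee_pos'],'tooly',np.degrees(2*np.arctan2(r[1],r[0]))-90)
    W=snap('wrist')
    for k in blobs(teal(W),1000): print(rect(W,k,140),cv2.boundingRect(k))
    ye=cv2.inRange(lab(W),(12,140,60),(32,255,255)); ye[:, :285]=0; ye[:,360:]=0; ye[330:]=0
    for c in blobs(ye,20): print('nose',cv2.boundingRect(c))
E
python3 -c "
from h import *
check()"
```

```text
13.975 [565.87795706 140.78010542 406.33864555] tooly -348.255046284639
[567.9 145.5 155.1  54.8 -78.3] (289, 95, 80, 202)
nose (306, 295, 40, 17)
nose (302, 94, 48, 17)
```

>>> {"fn": "step_arm", "kwargs": {"targets": [[[-0.29,-0.81,0,0,0,-0.54,1],[-0.29,-0.81,0,0,0,-0.54,1],[-0.29,-0.81,0,0,0,-0.54,1],[-0.29,-0.81,0,0,0,-0.54,1],[-0.29,-0.81,0,0,0,-0.54,1]]]}}

```text
t: 14.65
ee_pos: [492.8, -62.5, 407.0]
orientation: [-2.204, -2.239, 0.0]
ft_force: [0.4, -0.5, -0.1]
width: 87.9
grasp_force: 0.0
```

>>> {"fn": "step_arm", "kwargs": {"targets": [[[-0.29,-0.81,-0.45,0,0,-0.54,1],[-0.29,-0.81,-0.45,0,0,-0.54,1],[-0.29,-0.81,-0.45,0,0,-0.54,1],[-0.29,-0.81,-0.45,0,0,-0.54,1],[-0.29,-0.81,-0.45,0,0,-0.54,1]]]}}

```text
t: 15.28
ee_pos: [420.3, -265.1, 293.9]
orientation: [2.405, 2.021, 0.0]
ft_force: [0.8, 0.5, -0.5]
width: 87.6
grasp_force: 0.0
```

>>> {"fn": "step_arm", "kwargs": {"targets": [[[0,0,0,0,0,0,1],[0,0,0,0,0,0,1],[0,0,0,0,0,0,1],[0,0,0,0,0,0,1],[0,0,0,0,0,0,1]]]}}

```text
t: 15.9
ee_pos: [421.2, -263.2, 295.1]
orientation: [2.402, 2.024, 0.0]
ft_force: [0.8, 0.4, 0.1]
width: 88.0
grasp_force: 0.0
```

Run:
```python
from h import *
for i in range(2):
    o=readout.get_obs();r=o['orientation'];print(o['t'],o['ee_pos'],'tooly',np.degrees(2*np.arctan2(r[1],r[0]))-90,o['width'])
    d=snap('wrist')
    for k in blobs(teal(d),1000): print(rect(d,k,28),cv2.boundingRect(k))
```

```text
15.9 [ 421.23260529 -263.16477856  295.05061646] tooly -9.744253412182161 87.97653807940203
[ 420.1 -264.1  155.8   54.4   79.9] (284, 102, 78, 200)
15.95 [ 421.14211419 -263.299459    294.977742  ] tooly -9.762252780260212 87.95809988582904
[ 420.1 -264.2  155.7   54.4   79.9] (284, 102, 79, 200)
```

>>> {"fn": "step_arm", "kwargs": {"targets": [[[-0.02,-0.02,-0.6,0,0,-0.08,1],[0,0,-0.6,0,0,0,1],[0,0,-0.6,0,0,0,1],[0,0,-0.36,0,0,0,1],[0,0,0,0,0,0,1]]]}}

```text
t: 16.62
ee_pos: [419.7, -264.5, 185.8]
orientation: [-2.407, -2.015, 0.001]
ft_force: [0.0, -0.3, -0.4]
width: 87.7
grasp_force: 0.0
```

>>> {"fn": "step_arm", "kwargs": {"targets": [[[0,0,0,0,0,0,0.3],[0,0,0,0,0,0,0.3],[0,0,0,0,0,0,0.3],[0,0,0,0,0,0,0.3],[0,0,0,0,0,0,0.3]]]}}

```text
t: 17.25
ee_pos: [420.2, -264.8, 187.3]
orientation: [2.408, 2.016, 0.001]
ft_force: [0.1, 0.5, 6.2]
width: 56.1
grasp_force: 30.0
```

>>> {"fn": "step_arm", "kwargs": {"targets": [[[0,0,0.8,0,0,0,0.3],[0,0.3,0.8,0,0,0,0.3],[0,0.3,0.8,0,0,0,0.3],[0,0.3,0.8,0,0,0,0.3],[0,0.3,0.8,0,0,0,0.3]]]}}

```text
t: 17.88
ee_pos: [419.5, -204.1, 387.9]
orientation: [-2.409, -2.016, 0.0]
ft_force: [0.9, -0.3, -0.4]
width: 55.8
grasp_force: 30.0
```

>>> {"fn": "step_arm", "kwargs": {"targets": [[[0.292,0.692,0,0,0,0.547,0.3],[0.292,0.692,0,0,0,0.547,0.3],[0.292,0.692,0,0,0,0.547,0.3],[0.292,0.692,0,0,0,0.547,0.3],[0.292,0.692,0,0,0,0.547,0.3]]]}}

```text
t: 18.5
ee_pos: [493.0, -30.5, 386.6]
orientation: [-2.204, -2.238, 0.001]
ft_force: [0.4, -0.0, 1.1]
width: 55.6
grasp_force: 30.0
```

>>> {"fn": "step_arm", "kwargs": {"targets": [[[0.292,0.692,0,0,0,0.547,0.3],[0.292,0.692,0,0,0,0.547,0.3],[0.292,0.692,0,0,0,0.547,0.3],[0.292,0.692,0,0,0,0.547,0.3],[0.292,0.692,0,0,0,0.547,0.3]]]}}

```text
t: 19.12
ee_pos: [566.0, 142.5, 386.4]
orientation: [-1.981, -2.438, 0.001]
ft_force: [0.4, -0.9, -0.7]
width: 55.7
grasp_force: 30.0
```

>>> {"fn": "step_arm", "kwargs": {"targets": [[[0,0,0,0,0,0,0.3],[0,0,0,0,0,0,0.3],[0,0,0,0,0,0,0.3],[0,0,0,0,0,0,0.3],[0,0,0,0,0,0,0.3]]]}}

```text
t: 19.75
ee_pos: [565.8, 140.8, 386.8]
orientation: [1.983, 2.436, 0.0]
ft_force: [0.0, -0.2, -0.7]
width: 55.6
grasp_force: 30.0
```

```bash
cat > m.py <<'E'
from h import *
o=readout.get_obs();r=o['orientation'];print(o['t'],o['ee_pos'],'tooly',np.degrees(2*np.arctan2(r[1],r[0]))-90,o['ft_force'])
d=snap('wrist');g=cv2.GaussianBlur(np.array(d['pixels']).astype(np.float32).mean(2),(3,3),0);gx=np.diff(g,axis=1);gy=np.diff(g,axis=0)
a=np.radians(101.8);ax=np.array([np.cos(a),np.sin(a)]);ty=np.array([ax[1],-ax[0]]);C=np.array([566.4,141.3])
def rel(uv,z): p=onz(d,[uv],z)[0,:2]-C; return np.round([p@ax,p@ty],1)
for nm,rows,l,r,z in(('housing',(46,52,58),(272,300),(355,382),185),('flange',(101,110,120),(230,256),(396,422),168),('case',(130,160,190,205),(242,268),(375,402),o['ee_pos'][2]-187+28)):
    for row in rows:
        u0=l[0]+.5+np.argmin(gx[row,l[0]:l[1]]);u1=r[0]+.5+np.argmax(gx[row,r[0]:r[1]])
        A,B=rel([u0,row],z),rel([u1,row],z);print(nm,row,u0,u1,A,B,'mid',(A+B)[1]/2)
for k in blobs(teal(d),3000): 
    x,y,w,h=cv2.boundingRect(k); print('front',rel([x+w/2,y-.5],o['ee_pos'][2]-159))
E
python3 m.py
```

```text
19.75 [565.82082279 140.791213   386.80181293] tooly 11.699812252401983 [ 0.04057275 -0.19141669 -0.68348002]
housing 46 283.5 366.5 [102.7 -20.5] [102.5  20.3] mid -0.09999999999999964
housing 52 283.5 366.5 [ 99.9 -20.6] [99.8 20.4] mid -0.10000000000000142
housing 58 283.5 366.5 [ 97.1 -20.6] [97.  20.4] mid -0.10000000000000142
flange 101 252.5 408.5 [ 76.9 -40.4] [76.7 46.6] mid 3.1000000000000014
flange 110 252.5 407.5 [ 72.  -40.7] [71.8 46.3] mid 2.799999999999997
flange 120 253.5 406.5 [ 66.5 -40.4] [66.3 46.1] mid 2.8500000000000014
case 130 253.5 390.5 [ 64.7 -28.9] [64.6 25.6] mid -1.6499999999999986
case 160 255.5 388.5 [ 52.7 -28.7] [52.6 25.3] mid -1.6999999999999993
case 190 256.5 386.5 [ 40.2 -29. ] [40.  25.1] mid -1.9499999999999993
case 205 257.5 386.5 [ 33.7 -28.9] [33.5 25.4] mid -1.75
front [-37.1  -2. ]
front [78.9 -1.4]
```

>>> {"fn": "step_arm", "kwargs": {"targets": [[[0.012,0.01,0,0,0,0.03,0.3],[0,0,-0.3,0,0,0,0.3],[0,0,-0.2,0,0,0,0.3],[0,0,-0.15,0,0,0,0.3],[0,0,-0.1,0,0,0,0.3]]]}}

```text
t: 20.42
ee_pos: [566.4, 141.8, 348.3]
orientation: [-1.979, -2.439, 0.001]
ft_force: [-0.3, -0.1, -1.2]
width: 55.7
grasp_force: 30.0
```

>>> {"fn": "step_arm", "kwargs": {"targets": [[[0,0,-0.1,0,0,0,0.3],[0,0,-0.1,0,0,0,0.3],[0,0,-0.1,0,0,0,0.3],[0,0,-0.1,0,0,0,0.3],[0,0,0,0,0,0,0.3]]]}}

```text
t: 21.05
ee_pos: [567.7, 141.7, 330.4]
orientation: [1.978, 2.437, 0.005]
ft_force: [3.3, -2.4, 4.0]
width: 55.7
grasp_force: 30.0
```

Run:
```python
from h import *
o=readout.get_obs();print(o['ee_pos'],o['ft_force'],o['moment'],o['orientation'])
W=snap('wrist');S=snap('scene');s=np.array(S['pixels'])[170:300,300:430];w=np.array(W['pixels'])[0:400,120:520]
out=np.hstack([cv2.resize(s,(400,400),interpolation=2),w]);cv2.imwrite('pics/c3.png',out[:,:,::-1])
```

```text
[567.65933811 141.72410046 330.42005566] [ 3.28962245 -2.35191578  4.02105379] [-0.2151952  -0.47260167 -0.08430142] [1.9781804  2.43663401 0.00492601]
```

View pics/c3.png

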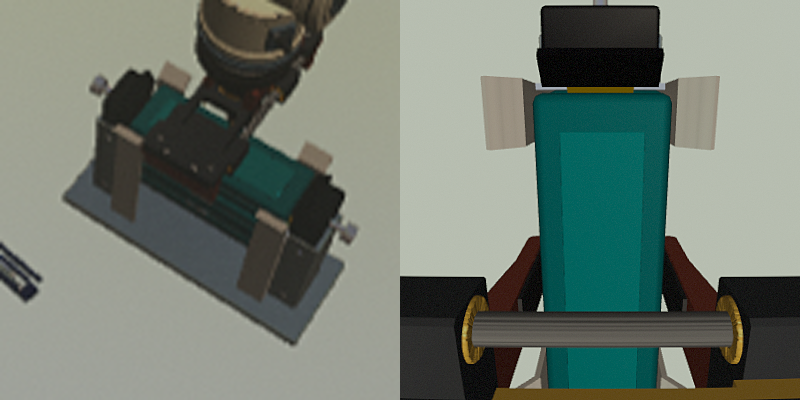

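The case is level between the guides, with its front edge at row 93 and centred under the nose at about column 601. I carry on pushing.

>>> {"fn": "step_arm", "kwargs": {"targets": [[[0,0,-0.1,0,0,0,0.3],[0,0,-0.1,0,0,0,0.3],[0,0,-0.1,0,0,0,0.3],[0,0,-0.1,0,0,0,0.3],[0,0,0,0,0,0,0.3]]]}}

```text
t: 21.78
ee_pos: [567.4, 142.0, 310.0]
orientation: [1.978, 2.438, 0.004]
ft_force: [3.4, -0.1, 3.5]
width: 55.7
grasp_force: 30.0
```

>>> {"fn": "step_arm", "kwargs": {"targets": [[[0,0,-0.1,0,0,0,0.3],[0,0,-0.1,0,0,0,0.3],[0,0,-0.14,0,0,0,0.3],[0,0,0,0,0,0,0.3],[0,0,0,0,0,0,0.3]]]}}

```text
t: 22.4
ee_pos: [567.2, 142.0, 293.2]
orientation: [1.978, 2.438, 0.003]
ft_force: [1.0, -1.3, 8.7]
width: 56.0
grasp_force: 30.0
```

Run:
```python
from h import *
o=readout.get_obs();print(o['ee_pos'],o['ft_force'],o['moment'],o['orientation'])
d=snap('wrist');ye=cv2.inRange(lab(d),(12,140,60),(32,255,255));ye[150:]=0
for k in blobs(ye,20):print('nose',cv2.boundingRect(k))
for k in blobs(teal(d),2000): print(cv2.boundingRect(k))
```

```text
[567.24188591 142.03448815 293.19218907] [ 1.04052738 -1.28001528  8.71981318] [-0.49754781 -0.2225194   0.05501432] [1.97828882 2.43819918 0.00299406]
nose (273, 81, 98, 35)
(266, 347, 113, 42)
(253, 91, 139, 221)
```

>>> {"fn": "step_arm", "kwargs": {"targets": [[[0,0,-0.06,0,0,0,0.3],[0,0,-0.06,0,0,0,0.3],[0,0,0,0,0,0,0.3],[0,0,0,0,0,0,0.3],[0,0,0.05,0,0,0,0.3]]]}}

```text
t: 23.08
ee_pos: [567.2, 142.0, 289.7]
orientation: [1.978, 2.438, 0.003]
ft_force: [1.8, 0.0, 7.6]
width: 55.9
grasp_force: 30.0
```

>>> {"fn": "step_arm", "kwargs": {"targets": [[[0,0,0,0,0,0,1],[0,0,0,0,0,0,1],[0,0,0,0,0,0,1],[0,0,0,0,0,0,1],[0,0,0.1,0,0,0,1]]]}}

```text
t: 23.7
ee_pos: [566.3, 141.8, 293.3]
orientation: [-1.979, -2.439, 0.002]
ft_force: [-0.2, -0.4, -0.7]
width: 87.8
grasp_force: 0.0
```

>>> {"fn": "step_arm", "kwargs": {"targets": [[[0,0,0.4,0,0,0,1],[0,0,0.5,0,0,0,1],[0,0,0.6,0,0,0,1],[0,0,0.7,0,0,0,1],[0,0,0,0,0,0,1]]]}}

```text
t: 24.32
ee_pos: [567.3, 142.0, 406.7]
orientation: [1.978, 2.436, 0.007]
ft_force: [-0.5, 0.1, -1.0]
width: 88.0
grasp_force: 0.0
```

```bash
python3 -c "
from h import *
check()"
```

```text
24.325 [567.28266812 141.99660308 406.71122641] tooly 11.864029128558855
[565.1 143.7 156.9  54.8 -78.2] (280, 97, 79, 203)
nose (301, 296, 40, 16)
nose (297, 95, 47, 17)
```

Run:
```python
from h import *
W=snap('wrist');S=snap('scene');s=np.array(S['pixels'])[160:290,290:420];w=np.array(W['pixels'])[0:400,120:520]
cv2.imwrite('pics/f.png',np.hstack([cv2.resize(s,(400,400),interpolation=2),w])[:,:,::-1])
```

```text
(no output)
```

View pics/f.png

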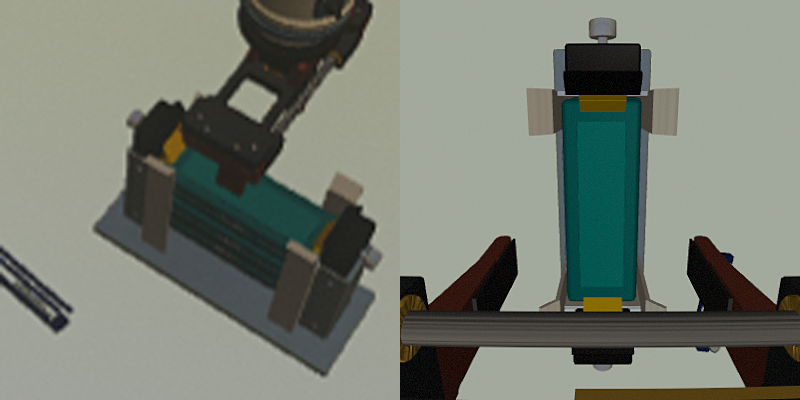

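The view shows three cases stacked, with both yellow catches over the top one at (602,103) and (602,304). The gripper is clear of everything.

```bash
python3 -c "
from h import *
print(ctrl.close_job())"
```

```text
the job is handed in; nothing more can be done
None
```

Both loose cases are loaded and all three are held under the catches, and the job is handed in. The first case caught only at one end, so I pushed its other end down with the fingers shut before going on to the second.

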